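# Lock a whetstone into its sharpening board

## Robot

A 6-joint arm with a two-finger parallel gripper is mounted at the origin on a cart in front of the work surface, level with it; the furniture and walls round the work are solid. World frame = base frame: x ahead of the robot, y to its left, z up, the work surface at z = 0. Lengths are in m, angles in rad, forces in N, time in s.
With the tool pointing down it reaches from about 0.275 to 0.825 m from the base axis. Payload 4.9 kg.
Tool frame: the origin (TCP) lies midway between the tips of the shut fingers; the grasp point (between the pads) lies 19 mm behind it; z points along the fingers, y is the line along which they close (so a half turn about z gives the same grasp; the last joint's range is limited). The gripper opens to 85 mm and grips with 20 to 120 N. Pads are 22 mm wide; open, the fingers measure 114 mm over their backs; the gripper's body (76 mm by 85 mm) begins 54 mm behind the grasp point. The pads swing forward as they close: fully open they stand 13 mm farther back than shut.
Start: joints at [-1.36, 0.326, -0.193, 1.052, 0, 1.437], TCP at [0.186, -0.518, 0.231] pointing down, gripper open.
Joint ranges: [-2.65, 2.65], [-0.97, 1.79], [-1.3, 1.35], [-1.93, 2.1], [-1.47, 1.37], [-3.14, 3.14]. Speed limits (rad/s): [2.57, 2.57, 3.14, 3.14, 3.14, 3.14].

## Interface

Orientations are given as [roll, pitch, yaw] about the fixed x, y, z axes, in that order (R = Rz(yaw) Ry(pitch) Rx(roll)).
In Python, from bench import bot, get_image gives the robot as it stands. The module is installed in compiled form; this text tells all that it offers.
- The arm moves only by the shell command python3 -m handwheel 'ROWS' [FORCE]. ROWS is JSON, a list of rows, each an object with "claw": the closure, from 0 (fully open) to 1 (shut); "offset": the shift along the tool's x, y, z in cm, a list of three; "roll": the turn about the tool's z in degrees. A call has 1 to 8 rows; each row shifts and turns the commanded pose from where the row before left it, along the tool's axes as they then stand; what a row does not reach is not made up. A row lasts 1/8 s, in which the tool goes at most 62.5 mm and 10.7 degrees, less where a joint would pass 70% of its speed; a pose out of reach is approached as far as the arm can. A call is refused whole if a number of a shift passes 6.25 or a number of a turn 10.7, either way. A call with a gripper value outside its range is refused whole. The fingers move at their own pace and stop on an object; FORCE is the grip in N (left out, the last holds). Time passes only in rows, so rows that do not move let the fingers close. It gives the time, the measured TCP pose, the force, the opening and the grip force at its end, in the units of the state.
- bot.sense(): the state, without advancing time (a new reading comes with each control period).
- get_image(name): name is "scene" or "top"; returns a dict with "img" (384x512x3 uint8, red, green, blue), "z_map" (384x512 float32, m along the optical axis (not along the pixel's ray), 0 where there is no reading), "intrinsics" (3x3 intrinsics, pixels), "world_to_cam" (4x4, takes a point from world to camera coordinates). Camera axes: x right, y up, looking along -z (the intrinsics and any distortion apply to the point x, -y, -z); pixel columns grow to the right and rows downward; lengths in m; the calibration is good to about 2 mm. A picture is of the moment at which its call begins.
- bot.job_done(): hands the job in; it is judged then, once.
The state is a dict: "time_s": time; "q": joint angles; "joint_vel": joint speeds; "tau": joint torques, N m; "tool_pos": TCP position; "ee_rot": TCP orientation; "contact_force": force on the tool from outside, world axes, zero at the start; "wrist_torque": the same for the moment, N m; "opening": finger opening in m; "finger_force": force on a finger pad.
Only numpy, scipy, OpenCV 4.12 (cv2) and the standard library are available. Lean on these libraries where they do the work, as an engineer would, in place of code of your own. Each camera call takes 0.05 s, during which the arm holds its last target. There are 200 camera calls.

## Task

Get the sharpening board ready: slide the whetstone home so that its long side lies flush along the aluminium back fence and its left end is snug against the end stop, without shoving the stop along its slot. Then swing the red cam lever round until it grips the stone tightly, and leave everything else on the worktop where it stands.

Things in the scene. Friction and masses are not known exactly. Their poses are not given: they have to be found in the camera images.
- whetstone: two-layer sharpening stone lying on the board, brick red below and cream above, 60 (own x) x 160 (own y) x 27 high, 0.5 to 0.7 kg; origin at the centre of its underside. Its centre starts 20 to 45 off its place at the fence, up to 0.18 rad askew, its left end 65 to 140 short of the stop. It slides at about 3 to 5 N; the first touch of a moving finger may knock with over 10 N for a moment.
- holder: light wooden sharpening board, fixed to the worktop; origin on the worktop, axes x away from the robot (toward the fence), y left (toward the end stop), z up. In mm in this frame (as all below): board x -76 to 66, y -175 to 160, top at z 20. Right end open; on the near side (x under -20) only the cam clamp.
- fence (a point): point on the working face of the aluminium back fence, at x 50, y 0, z 27 of the board's frame. The face looks to -x, runs from y -162 to 158 and stands 14 above the board. A stone that is home has its centre at x 20.
- stop_range (a point): middle of the end stop's setting range (x 25, y 105, z 28), not the stop itself. The stop is an aluminium block on the board's left end, x 0 to 50, 15.5 above the board, with a black thumb nut. Its face, looking to -y, is set anywhere from y 85 to 125; this is not reported: feel for it with the stone. It is held by friction and slips if pressed with over about 22 N.
- cam_pivot (a point): upright axis of the cam clamp, at x -41, y 70, z 32 of the board's frame. Round it turns a red eccentric disc (44 across, centre 14 off the axis, 2 to 16 above the board) with a lever. With the lever at 0 to 0.25 rad the disc leaves a stone at the fence at least 14 free.
- cam_handle (a point): point on the lever's black grip (15 thick, round), on its centre line 70 from the pivot, 13 above the board (z 33). The straight lever reaches to 97 from the pivot.
- cam_clamp (a joint): lever angle, rad; grows counter-clockwise from above (closing). At 0 the lever points at 185 deg from the board's +x, toward the robot. Starts at 0 to 0.25; at about 1.4 it points right, nearly along the stone, and the disc meets a stone at the fence; some 10 N more at the grip wedge it, and it stays by friction. Free swing takes 1.2 N at the grip; end of travel 1.75.
- coffee_pot: silver stove-top coffee pot with a black handle, 99 x 63 x 117, standing on the hot plate at the left; origin under its middle. Bystander, stands fast.
- hot_plate: flat black square plate, 154 x 135 x 18, under the coffee pot. Bystander. It stands fast.
- red_mug: red mug, 84 x 120 x 92, left front. Bystander.
- garlic_bulb: garlic bulb, 60 across, left front. Bystander.
- spice_jar: small spice jar, 38 across, 96 high, left back. Bystander, stands fast.
- water_bowl: small white bowl, 115 across, 53 high, right front. Bystander.
- scrub_brush: grey dish brush, 30 x 85 x 55, right back. Bystander.
- salt: salt shaker, 44 across, 90 high, right back. Bystander.

How it is judged:
By the outcome, as a careful person would: the job done as asked, in the order asked, and still so for the second after the job is handed in, with the robot touching nothing.
It also fails if it takes over 61 s, if anything falls off the work surface, if the arm or the gripper's body presses on something with over 40 N, if the wrist force passes 120 N, or if a joint passes its speed limit or range.

## Working session

There is one attempt and no reset: what is moved stays moved. The work goes in short steps, Python scripts to look and compute and a shell command to move; the robot and the scene stay as the last step left them, time stands still between calls to the robot, and variables do not carry over. Pictures are saved under pics/ and viewed, at most 10 in all, crops included, and the job is handed in when it is done.

```bash
mkdir -p pics; cat > h.py <<'E'
import numpy as np, cv2
from bench import bot, get_image
def grab(n):
    d=get_image(n); return d
def ray(d,u,v):
    K=np.array(d["intrinsics"]);T=np.array(d["world_to_cam"]);R=T[:3,:3];c=-R.T@T[:3,3]
    p=np.linalg.inv(K)@[u,v,1]; return c,R.T@np.array([p[0],-p[1],-p[2]])
def onz(d,u,v,z):
    c,r=ray(d,u,v); return c+r*(z-c[2])/r[2]
def proj(d,P):
    K=np.array(d["intrinsics"]);T=np.array(d["world_to_cam"]);p=T[:3,:3]@P+T[:3,3];q=K@[p[0],-p[1],-p[2]];return q[:2]/q[2]
E
python3 - <<'E'
from h import *
for n in("scene","top"):
    d=grab(n); cv2.imwrite(f"pics/{n}0.png",d["img"][:,:,::-1]); print(n,d["intrinsics"],d["world_to_cam"])
s=bot.sense();print(s)
E
```

```text
scene [[499.42429121   0.         252.79717332]
 [  0.         499.42429121 193.36301886]
 [  0.           0.           1.        ]] [[-0.46698458 -0.88416562  0.01328707  0.23969506]
 [ 0.65085163 -0.33350708  0.68203019 -0.37073129]
 [-0.59859632  0.3271455   0.7312033  -1.4532818 ]
 [ 0.          0.          0.          1.        ]]
top [[432.1497767    0.         253.88815787]
 [  0.         432.1497767  194.55587972]
 [  0.           0.           1.        ]] [[ 2.30080262e-01 -9.73171393e-01  7.15758029e-04 -1.03335535e-01]
 [ 9.53605538e-01  2.25601061e-01  1.99350542e-01 -5.39033339e-01]
 [-1.94163721e-01 -4.51840741e-02  9.79927982e-01 -1.15237282e+00]
 [ 0.00000000e+00  0.00000000e+00  0.00000000e+00  1.00000000e+00]]
{'time_s': 0.1, 'q': array([-1.36026009e+00,  3.26872266e-01, -1.93455310e-01,  1.05198311e+00,
        2.18811810e-05,  1.43661166e+00]), 'joint_vel': array([-0.00101968, -0.00078481,  0.00122878,  0.00143404,  0.00176531,
        0.00083614]), 'tau': array([ 1.33875681e-03, -4.44239902e+01,  2.63037658e+01,  7.82610965e-03,
       -5.74013438e-05,  1.56569405e-05]), 'tool_pos': array([ 0.18578388, -0.51714375,  0.23058961]), 'ee_rot': array([-3.14009484e+00, -2.24278546e-04,  3.44720727e-01]), 'contact_force': array([-0.17934331,  0.97386508, -0.57129434]), 'wrist_torque': array([ 0.02788248, -0.01690754, -0.02047963]), 'finger_force': 0.0, 'opening': 0.08549114892820316}
```

View pics/top0.png

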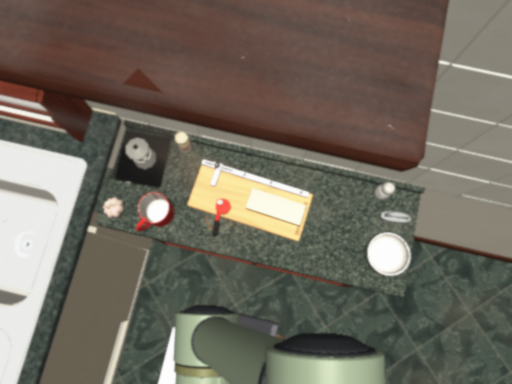

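View pics/scene0.png

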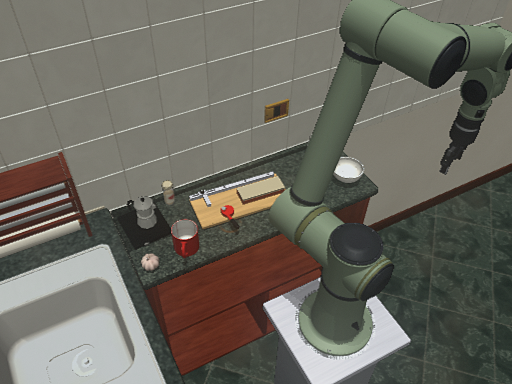

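The top view shows the board around (250,200), stone top near (277,206), cam disc (223,207) with its grip at (215,228), and stop at (215,174). The mug (155,208) and pot (140,152) are to the left. Next I measure these.

```bash
python3 - <<'E'
from h import *
d=grab("top"); im=d["img"]; z=d["z_map"]
cv2.imwrite("pics/topc.png",cv2.resize(im[140:260,170:330,::-1],None,fx=5,fy=5,interpolation=cv2.INTER_CUBIC))
# wood?
for u,v in((250,80),(140,80),(300,140),(330,160),(250,150),(277,206),(200,190)):
    c,r=ray(d,u,v); t=z[v,u]/(-(np.array(d["world_to_cam"])[:3,:3]@r)[2]); print((u,v),(c+r*t).round(3),im[v,u])
hsv=cv2.cvtColor(im,cv2.COLOR_RGB2HSV)
roi=np.zeros(im.shape[:2],np.uint8); roi[140:260,170:330]=1
for nm,lo,hi,h in(("board",(12,90,120),(25,255,255),.02),("red",(0,150,100),(8,255,255),.036),):
    m=cv2.inRange(hsv,lo,hi)*roi
    print(nm,m.astype(bool).sum(), [im[200,210],hsv[200,210],hsv[206,277],hsv[195,300]])
    cs,_=cv2.findContours(m,cv2.RETR_EXTERNAL,cv2.CHAIN_APPROX_NONE); c=max(cs,key=cv2.contourArea)[:,0]
    W=np.array([onz(d,u,v,h)[:2] for u,v in c],np.float32); r=cv2.minAreaRect(W); print(r,cv2.boxPoints(r))
E
```

```text
(250, 80) [0.447 0.003 0.961] [103  77  67]
(140, 80) [0.43  0.077 0.96 ] [88 50 35]
(300, 140) [ 0.415 -0.04   0.953] [64 35 24]
(330, 160) [ 0.692 -0.162  0.065] [135 131 119]
(250, 150) [0.682 0.067 0.02 ] [84 90 78]
(277, 206) [ 0.533 -0.047  0.046] [253 251 233]
(200, 190) [0.532 0.179 0.021] [251 231 159]
board 3405 [array([251, 229, 157], dtype=uint8), array([ 23,  95, 251], dtype=uint8), array([ 27,  20, 253], dtype=uint8), array([ 18,  50, 225], dtype=uint8)]
((0.5358943343162537, 0.03370340168476105), (0.33833229541778564, 0.14182773232460022), 85.75149536132812) [[ 0.4526431  -0.12974441]
 [ 0.5940811  -0.14025137]
 [ 0.6191456   0.19715121]
 [ 0.47770756  0.20765817]]
red 176 [array([251, 229, 157], dtype=uint8), array([ 23,  95, 251], dtype=uint8), array([ 27,  20, 253], dtype=uint8), array([ 18,  50, 225], dtype=uint8)]
((0.4891830384731293, 0.10677818953990936), (0.03433820232748985, 0.05988785997033119), 59.0283317565918) [[0.454673   0.1074666 ]
 [0.50602216 0.07664745]
 [0.5236931  0.10608978]
 [0.47234392 0.13690892]]
```

View pics/topc.png

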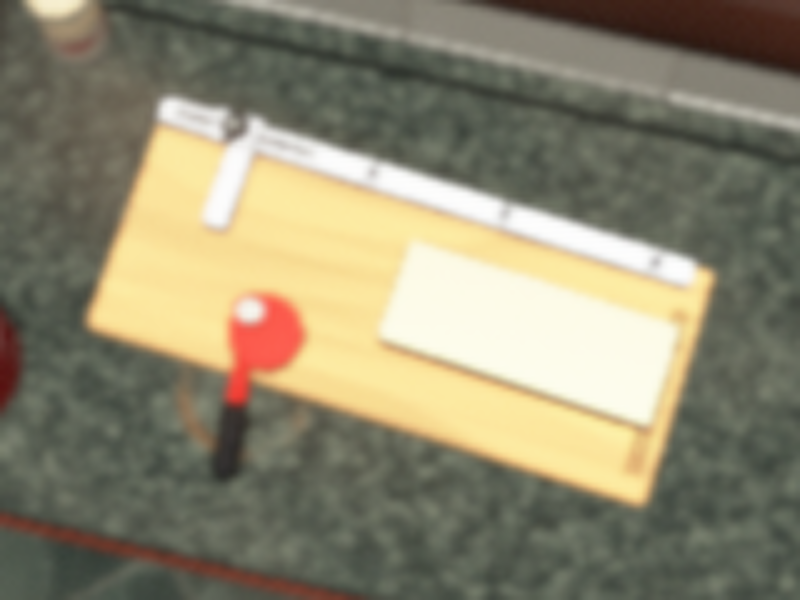

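```bash
cat >> h.py <<'E'
O=np.array([.5414,.0408]);A=-.0743
def tob(p):
    c,s=np.cos(A),np.sin(A); q=(np.asarray(p)[...,:2]-O); return np.stack([q[...,0]*c+q[...,1]*s,-q[...,0]*s+q[...,1]*c],-1)*1000
def tcp():
    s=bot.sense(); return tob(s["tool_pos"]).round(1),round(s["tool_pos"][2]*1000,1),np.degrees(s["ee_rot"]-[0,0,A]).round(2)
def see():
    d=grab("top"); im=d["img"]; hsv=cv2.cvtColor(im,cv2.COLOR_RGB2HSV)
    roi=np.zeros(im.shape[:2],np.uint8); roi[150:250,180:320]=1
    def con(m):
        return [c[:,0] for c in sorted(cv2.findContours(m*roi,cv2.RETR_EXTERNAL,cv2.CHAIN_APPROX_NONE)[0],key=cv2.contourArea)[::-1][:3]]
    def B(c,h): return np.array([tob(onz(d,u,v,h)) for u,v in c],np.float32)
    for c in con(cv2.inRange(hsv,(15,5,225),(40,45,255)))[:1]:
        print("cream",[np.round(x,1) for x in cv2.minAreaRect(B(c,.047))],cv2.boxPoints(cv2.minAreaRect(B(c,.047))).round(1).tolist())
    for c in con(cv2.inRange(hsv,(0,0,225),(14,14,255))|cv2.inRange(hsv,(60,0,225),(180,14,255))):
        if len(c)>8: print("white",cv2.boxPoints(cv2.minAreaRect(B(c,.0355))).round(1).tolist())
    r=con(cv2.inRange(hsv,(0,130,100),(8,255,255))|cv2.inRange(hsv,(172,130,100),(180,255,255)))[0]
    b=B(r,.036); print("red",b.min(0),b.max(0)); 
    p=b[np.argsort(-np.hypot(b[:,0]+41,b[:,1]-70))[:5]].mean(0); print("red far",p,np.arctan2(p[1]-70,p[0]+41)-np.radians(185))
E
python3 - <<'E'
from h import *
see(); print(tcp())
d=grab("top"); print("screw",tob(onz(d,220,202,.036)),"grip end",tob(onz(d,170+227/5,140+475/5,.033)),"stop face",tob(onz(d,170+225/5,140+228/5,.0355)),tob(onz(d,170+250/5,140+160/5,.0355)),"handle mid",tob(onz(d,170+231/5,140+425/5,.040)))
E
```

```text
cream [array([ -2.9, -83.1]), array([157.2,  58.1]), np.float64(89.3)] [[-32.900001525878906, -161.3000030517578], [25.200000762939453, -162.0], [27.100000381469727, -4.900000095367432], [-31.0, -4.199999809265137]]
white [[54.400001525878906, -60.29999923706055], [56.0, -134.8000030517578], [64.4000015258789, -134.60000610351562], [62.79999923706055, -60.099998474121094]]
white [[54.20000076293945, -155.39999389648438], [60.599998474121094, -156.5], [62.29999923706055, -146.60000610351562], [55.900001525878906, -145.5]]
white [[56.20000076293945, -37.5], [62.70000076293945, -37.70000076293945], [63.099998474121094, -22.299999237060547], [56.599998474121094, -22.100000381469727]]
red [-91.46555   37.770103] [-25.992262  78.127045]
red far [-89.46366   63.094624] -6.228918959252864
(array([-313.2, -583. ]), np.float64(230.8), array([-1.7994e+02, -1.0000e-02,  2.4010e+01]))
screw [-37.59700068  69.18060426] grip end [-129.81198225   52.17218967] stop face [ 3.24976247 97.8638218 ] [45.45620674 96.9365186 ] handle mid [-103.22220153   58.11840039]
```

```bash
sed -i 's/^O=.*;A/O=np.array([.5444,.0406]);A/' h.py
python3 -m handwheel '[{"claw":0,"offset":[0,0,0],"roll":-10.4},{"claw":0,"offset":[0,0,0],"roll":-10.4},{"claw":0,"offset":[0,0,0],"roll":-10.4},{"claw":0,"offset":[0,0,0],"roll":-10.4},{"claw":0,"offset":[0,0,0],"roll":-10.4},{"claw":0,"offset":[0,0,0],"roll":-10.4},{"claw":0,"offset":[0,0,0],"roll":-10.4},{"claw":0,"offset":[0,0,0],"roll":-10.4}]'
python3 -m handwheel '[{"claw":0,"offset":[0,0,0],"roll":-10.4},{"claw":0,"offset":[0,0,0],"roll":-10.4},{"claw":0,"offset":[0,0,0],"roll":-10.4},{"claw":0,"offset":[0,0,0],"roll":-10.4},{"claw":0,"offset":[0,0,0],"roll":-10.4},{"claw":0,"offset":[0,0,0],"roll":-10.4},{"claw":0,"offset":[0,0,0],"roll":-10.4}]'
python3 -c "
from h import *
print(tcp(),bot.sense()['q'])"
```

```text
time_s: 1.25
tool_pos: [0.1859, -0.5175, 0.2311]
ee_rot: [-3.142, -0.0, 1.803]
contact_force: [0.5, 0.2, -0.7]
opening: 0.0854
finger_force: 0.0
time_s: 2.12
tool_pos: [0.1859, -0.5176, 0.2312]
ee_rot: [3.141, -0.0, 3.073]
contact_force: [-0.4, 0.3, 0.1]
opening: 0.0855
finger_force: 0.0
(array([-316.1, -583.2]), np.float64(231.2), array([179.99,  -0.  , 180.35])) [-1.36022327e+00  3.26296795e-01 -1.92795011e-01  1.05195528e+00
  6.01373874e-06 -1.29210515e+00]
```

```bash

python3 -m handwheel '[{"claw":0,"offset":[-2.3,5,0],"roll":0.35},{"claw":0,"offset":[-2.3,5,0],"roll":0},{"claw":0,"offset":[-2.3,5,0],"roll":0},{"claw":0,"offset":[-2.3,5,0],"roll":0},{"claw":0,"offset":[-2.3,5,0],"roll":0},{"claw":0,"offset":[-2.3,5,0],"roll":0},{"claw":0,"offset":[-2.3,5,0],"roll":0},{"claw":0,"offset":[-2.3,5,0],"roll":0}]'
python3 -m handwheel '[{"claw":0,"offset":[-2.3,5,0],"roll":0},{"claw":0,"offset":[-2.3,5,4],"roll":0},{"claw":0,"offset":[0,0,5],"roll":0},{"claw":0,"offset":[0,0,3],"roll":0},{"claw":0,"offset":[0,0,0],"roll":0}]'
python3 -c "
from h import *
print(tcp(),bot.sense()['q'])
d=grab('scene'); cv2.imwrite('pics/s1.png',cv2.resize(d['img'][120:280,120:330,::-1],None,fx=3.5,fy=3.5))"
```

```text
time_s: 3.12
tool_pos: [0.4018, -0.1319, 0.2315]
ee_rot: [-3.141, 0.001, 3.061]
contact_force: [1.3, -0.8, -0.0]
opening: 0.0853
finger_force: 0.0
time_s: 3.75
tool_pos: [0.4507, -0.0407, 0.1127]
ee_rot: [3.141, -0.005, 3.062]
contact_force: [-0.1, -0.9, 0.0]
opening: 0.0855
finger_force: 0.0
(array([-87.4, -88. ]), np.float64(112.7), array([179.95,  -0.29, 179.69])) [-2.53355014e-01  2.78714407e-01 -6.02073935e-01  6.95110507e-01
 -2.88997766e-05 -1.73639580e-01]
```

View pics/s1.png

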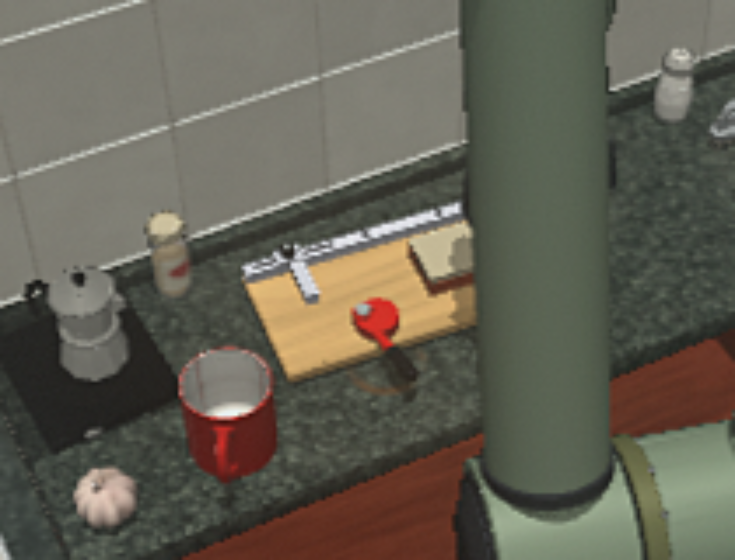

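```bash

python3 -m handwheel '[{"claw":0,"offset":[0,0.5,5],"roll":-0.3},{"claw":0,"offset":[0,0,2.5],"roll":0},{"claw":0,"offset":[0,0,1.6],"roll":0},{"claw":0,"offset":[-1,0,0],"roll":0},{"claw":0,"offset":[-1,0,0],"roll":0},{"claw":0,"offset":[-0.8,0,0],"roll":0},{"claw":0,"offset":[-0.5,0,0],"roll":0},{"claw":0,"offset":[-0.3,0,0],"roll":0}]'
python3 -c "
from h import *
print(tcp())"
```

```text
time_s: 4.8
tool_pos: [0.4895, -0.0392, 0.0238]
ee_rot: [-3.142, 0.0, 3.067]
contact_force: [-0.6, 0.0, -1.0]
opening: 0.0855
finger_force: 0.0
(array([-48.8, -83.6]), np.float64(23.8), array([-1.8000e+02,  2.0000e-02,  1.7997e+02]))
```

```bash

python3 -m handwheel '[{"claw":0,"offset":[0,0,0.6],"roll":0},{"claw":0,"offset":[-0.2,0,0],"roll":0},{"claw":0,"offset":[-0.2,0,0],"roll":0},{"claw":0,"offset":[-0.2,0,0],"roll":0},{"claw":0,"offset":[-0.2,0,0],"roll":0},{"claw":0,"offset":[-0.2,0,0],"roll":0}]'
python3 -m handwheel '[{"claw":0,"offset":[-0.2,0,0],"roll":0},{"claw":0,"offset":[-0.2,0,0],"roll":0},{"claw":0,"offset":[-0.2,0,0],"roll":0},{"claw":0,"offset":[-0.2,0,0],"roll":0},{"claw":0,"offset":[-0.2,0,0],"roll":0}]'
python3 -c "
from h import *
print(tcp());see()"
```

```text
time_s: 5.55
tool_pos: [0.4988, -0.0398, 0.0174]
ee_rot: [3.141, -0.001, 3.067]
contact_force: [-2.8, 0.2, -2.2]
opening: 0.0857
finger_force: 1.0
time_s: 6.18
tool_pos: [0.5091, -0.0407, 0.0175]
ee_rot: [3.142, -0.0, 3.067]
contact_force: [-2.4, 0.0, -1.1]
opening: 0.0852
finger_force: 1.0
(array([-29.2, -83.6]), np.float64(17.5), array([180.  ,  -0.  , 179.96]))
cream [array([ 20.5, 109.6]), array([42.9,  5.9]), np.float64(3.0)] [[-1.100000023841858, 111.4000015258789], [-0.800000011920929, 105.5999984741211], [42.0, 107.80000305175781], [41.70000076293945, 113.69999694824219]]
red [-93.48514   36.854446] [-28.144896  78.1038  ]
red far [-91.794174  60.933918] -6.193825174920589
```

```bash

python3 -m handwheel '[{"claw":0,"offset":[-0.2,0,0],"roll":0},{"claw":0,"offset":[-0.15,0,0],"roll":0},{"claw":0,"offset":[-0.15,0,0],"roll":0}]'
python3 -m handwheel '[{"claw":0,"offset":[-0.15,0,0],"roll":0},{"claw":0,"offset":[-0.1,0,0],"roll":0}]'
python3 -c "
from h import *
print(tcp())"
```

```text
time_s: 6.6
tool_pos: [0.514, -0.041, 0.0176]
ee_rot: [-3.142, -0.0, 3.067]
contact_force: [-3.5, 0.2, 0.8]
opening: 0.0853
finger_force: 1.8
time_s: 6.85
tool_pos: [0.5165, -0.0412, 0.0176]
ee_rot: [-3.142, -0.0, 3.067]
contact_force: [-2.9, 1.0, 2.1]
opening: 0.0853
finger_force: 2.0
(array([-21.7, -83.6]), np.float64(17.6), array([-180.  ,   -0.  ,  179.96]))
```

```bash

for i in 1 ; do python3 -m handwheel '[{"claw":0,"offset":[-0.1,0,0],"roll":0},{"claw":0,"offset":[-0.1,0,0],"roll":0}]'
python3 -m handwheel '[{"claw":0,"offset":[-0.1,0,0],"roll":0}]'; done
```

```text
time_s: 7.1
tool_pos: [0.5175, -0.0412, 0.0175]
ee_rot: [-3.141, -0.002, 3.066]
contact_force: [-7.6, -0.1, 5.2]
opening: 0.0855
finger_force: 3.6
time_s: 7.22
tool_pos: [0.5176, -0.0413, 0.0174]
ee_rot: [-3.141, -0.003, 3.066]
contact_force: [-8.6, 0.9, 6.2]
opening: 0.0853
finger_force: 4.5
```

```bash

python3 -m handwheel '[{"claw":0,"offset":[-0.15,0,0],"roll":0},{"claw":0,"offset":[-0.15,0,0],"roll":0},{"claw":0,"offset":[0,0,0],"roll":0}]'
python3 -c "
from h import *
print(tcp())"
python3 -m handwheel '[{"claw":0,"offset":[0.5,0,0],"roll":0},{"claw":0,"offset":[3,0,0],"roll":0},{"claw":0,"offset":[3,0,-6],"roll":0},{"claw":1,"offset":[0,-6,-4],"roll":0},{"claw":1,"offset":[0,-6,0],"roll":0},{"claw":1,"offset":[0,-2,0],"roll":0},{"claw":1,"offset":[0,0,0],"roll":0}]'
python3 -c "
from h import *
print(tcp());see()"
```

```text
time_s: 7.6
tool_pos: [0.5177, -0.0413, 0.0168]
ee_rot: [-3.141, -0.009, 3.065]
contact_force: [-13.0, 1.6, 8.2]
opening: 0.0853
finger_force: 6.7
(array([-20.6, -83.7]), np.float64(16.8), array([-179.95,   -0.49,  179.86]))
time_s: 8.48
tool_pos: [0.4514, -0.1708, 0.1088]
ee_rot: [-3.14, 0.004, 3.064]
contact_force: [0.0, 0.9, 0.7]
opening: 0.0123
finger_force: 0.0
(array([ -77. , -217.7]), np.float64(108.8), array([-179.92,    0.22,  179.79]))
cream [array([ 21.1, -80.2]), array([ 62.9, 164. ]), np.float64(1.0)] [[-11.800000190734863, 1.2999999523162842], [-8.899999618530273, -162.6999969482422], [54.099998474121094, -161.60000610351562], [51.099998474121094, 2.4000000953674316]]
white [[56.400001525878906, -116.9000015258789], [57.29999923706055, -134.10000610351562], [60.20000076293945, -133.89999389648438], [59.20000076293945, -116.69999694824219]]
red [-93.48514   37.746857] [-28.144896  78.1038  ]
red far [-91.93464   63.250927] -6.238714624993831
```

```bash

python3 -m handwheel '[{"claw":1,"offset":[-5,0.5,0],"roll":-0.2},{"claw":1,"offset":[-4.7,1,0],"roll":0},{"claw":1,"offset":[0,0,4],"roll":0},{"claw":1,"offset":[0,0,3],"roll":0},{"claw":1,"offset":[0,0,0.8],"roll":0},{"claw":1,"offset":[0,0,0],"roll":0}]'
python3 -c "
from h import *
print(tcp())"
```

```text
time_s: 9.28
tool_pos: [0.5478, -0.1599, 0.0301]
ee_rot: [3.141, -0.0, 3.071]
contact_force: [-0.1, 0.0, 0.3]
opening: -0.0
finger_force: 0.0
(array([  18.2, -199.7]), np.float64(30.1), array([ 1.7998e+02, -2.0000e-02,  1.8023e+02]))
```

```bash

python3 -m handwheel '[{"claw":1,"offset":[0,0.8,0],"roll":0.2},{"claw":1,"offset":[0,0.4,0],"roll":0},{"claw":1,"offset":[0,0.2,0],"roll":0},{"claw":1,"offset":[0,0.2,0],"roll":0},{"claw":1,"offset":[0,0.2,0],"roll":0},{"claw":1,"offset":[0,0.2,0],"roll":0},{"claw":1,"offset":[0,0.2,0],"roll":0},{"claw":1,"offset":[0,0.2,0],"roll":0}]'
python3 -m handwheel '[{"claw":1,"offset":[0,0.2,0],"roll":0},{"claw":1,"offset":[0,0.2,0],"roll":0},{"claw":1,"offset":[0,0.3,0],"roll":0},{"claw":1,"offset":[0,0.4,0],"roll":0}]'
python3 -c "
from h import *
print(tcp());see()"
```

```text
time_s: 10.28
tool_pos: [0.5494, -0.1366, 0.0301]
ee_rot: [3.142, -0.0, 3.067]
contact_force: [1.1, -0.7, 0.4]
opening: 0.0002
finger_force: 0.0
time_s: 10.78
tool_pos: [0.5502, -0.1257, 0.0301]
ee_rot: [-3.141, 0.0, 3.066]
contact_force: [-0.5, -1.7, -0.4]
opening: 0.0
finger_force: 1.2
(array([  18.2, -165.4]), np.float64(30.1), array([-179.99,    0.  ,  179.95]))
cream [array([ 21.9, -38.5]), array([94.8, 60.1]), np.float64(89.4)] [[-8.600000381469727, -85.5999984741211], [51.5, -86.19999694824219], [52.400001525878906, 8.600000381469727], [-7.599999904632568, 9.199999809265137]]
red [-93.48514   37.746857] [-28.144896  78.1038  ]
red far [-91.93464   63.250927] -6.238714624993831
```

```bash

python3 -m handwheel '[{"claw":1,"offset":[0,0.4,0],"roll":0},{"claw":1,"offset":[0,0.5,0],"roll":0},{"claw":1,"offset":[0,0.5,0],"roll":0},{"claw":1,"offset":[0,0.5,0],"roll":0},{"claw":1,"offset":[0,0.5,0],"roll":0},{"claw":1,"offset":[0,0.5,0],"roll":0},{"claw":1,"offset":[0,0.5,0],"roll":0}]'
python3 -m handwheel '[{"claw":1,"offset":[0,0.5,0],"roll":0},{"claw":1,"offset":[0,0.5,0],"roll":0},{"claw":1,"offset":[0,0.5,0],"roll":0},{"claw":1,"offset":[0,0.5,0],"roll":0},{"claw":1,"offset":[0,0.5,0],"roll":0},{"claw":1,"offset":[0,0.4,0],"roll":0},{"claw":1,"offset":[0,0.3,0],"roll":0}]'
python3 -c "
from h import *
print(tcp());see()"
```

```text
time_s: 11.7
tool_pos: [0.5527, -0.0915, 0.0301]
ee_rot: [3.142, -0.0, 3.067]
contact_force: [0.0, -2.0, -0.7]
opening: -0.0002
finger_force: 1.1
time_s: 12.58
tool_pos: [0.5552, -0.0597, 0.0301]
ee_rot: [-3.142, 0.0, 3.067]
contact_force: [-0.1, -2.7, -1.2]
opening: -0.0004
finger_force: 1.1
(array([ 18.2, -99.3]), np.float64(30.1), array([-180.  ,    0.  ,  179.97]))
cream [array([22. , 39.2]), array([59.8, 63. ]), np.float64(0.0)] [[-7.900000095367432, 70.80000305175781], [-7.900000095367432, 7.699999809265137], [51.900001525878906, 7.699999809265137], [51.900001525878906, 70.80000305175781]]
red [-93.48514   37.746857] [-28.144896  78.1038  ]
red far [-91.794174  60.933918] -6.193825174920589
```

```bash

python3 -m handwheel '[{"claw":1,"offset":[0,0.3,0],"roll":0},{"claw":1,"offset":[0,0.3,0],"roll":0},{"claw":1,"offset":[0,0.3,0],"roll":0},{"claw":1,"offset":[0,0.2,0],"roll":0},{"claw":1,"offset":[0,0.15,0],"roll":0},{"claw":1,"offset":[0,0.15,0],"roll":0}]'
python3 -m handwheel '[{"claw":1,"offset":[0,0.15,0],"roll":0},{"claw":1,"offset":[0,0.1,0],"roll":0},{"claw":1,"offset":[0,0.1,0],"roll":0}]'
python3 -c "
from h import *
print(tcp());see()
d=grab('top'); cv2.imwrite('pics/t2.png',cv2.resize(d['img'][150:230,180:290,::-1],None,fx=7,fy=7,interpolation=cv2.INTER_CUBIC))"
```

```text
time_s: 13.38
tool_pos: [0.5562, -0.046, 0.0301]
ee_rot: [-3.142, 0.0, 3.067]
contact_force: [0.1, -2.6, -1.1]
opening: 0.0001
finger_force: 1.1
time_s: 13.75
tool_pos: [0.5565, -0.0425, 0.0301]
ee_rot: [-3.142, 0.0, 3.067]
contact_force: [0.5, -1.6, -1.0]
opening: 0.0002
finger_force: 1.1
(array([ 18.2, -82. ]), np.float64(30.1), array([-180.  ,    0.  ,  179.96]))
cream [array([22.3, 61. ]), array([56.9, 59.3]), np.float64(88.8)] [[-7.900000095367432, 33.099998474121094], [51.400001525878906, 31.899999618530273], [52.5, 88.80000305175781], [-6.699999809265137, 90.0]]
white [[49.70000076293945, -148.89999389648438], [53.099998474121094, -159.8000030517578], [61.400001525878906, -157.10000610351562], [58.0, -146.1999969482422]]
red [-64.87714   62.837097] [-47.918076  78.1038  ]
red far [-62.542377  70.1472  ] -0.09409945165398703
```

View pics/t2.png

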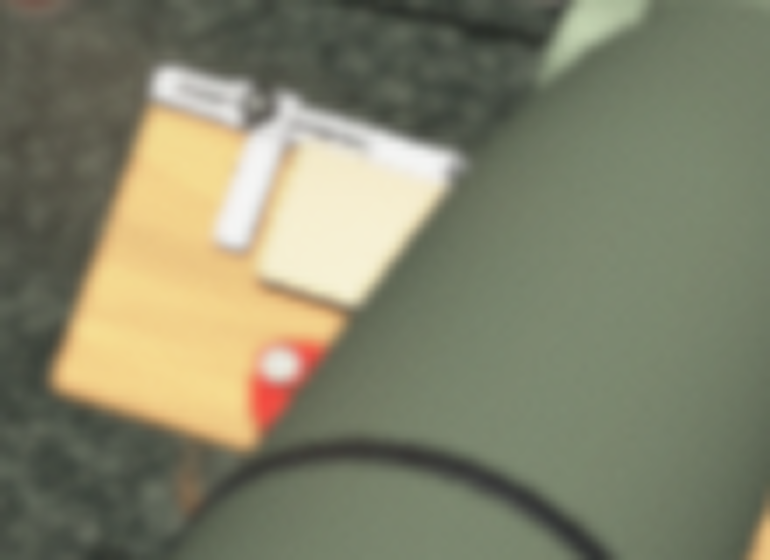

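The crop shows the stone's left edge at (258,275)–(290,145) and the stop's face at (248,245)–(285,125), so about 4 mm remain. I'll creep in and watch the force.

```bash

python3 -m handwheel '[{"claw":1,"offset":[0,0.1,0],"roll":0},{"claw":1,"offset":[0,0.1,0],"roll":0}]' | grep -E "pos|contact"
python3 -m handwheel '[{"claw":1,"offset":[0,0.1,0],"roll":0}]'| grep -E "pos|contact"
python3 -m handwheel '[{"claw":1,"offset":[0,0.1,0],"roll":0}]'| grep -E "pos|contact"
```

```text
tool_pos: [0.5566, -0.0405, 0.0301]
contact_force: [0.6, -2.7, -1.7]
tool_pos: [0.5567, -0.0395, 0.0301]
contact_force: [-0.3, -1.8, -2.3]
tool_pos: [0.5568, -0.0385, 0.0301]
contact_force: [-0.5, -2.8, -0.3]
```

```bash

python3 -m handwheel '[{"claw":1,"offset":[0,0.1,0],"roll":0}]'| grep -E "pos|contact"
```

```text
tool_pos: [0.5569, -0.0375, 0.0301]
contact_force: [-0.4, -2.6, -1.2]
```

```bash

python3 -m handwheel '[{"claw":1,"offset":[0,0.1,0],"roll":0}]'| grep -E "pos|contact"
python3 -m handwheel '[{"claw":1,"offset":[0,0.1,0],"roll":0}]'| grep -E "pos|contact"
```

```text
tool_pos: [0.5569, -0.0365, 0.0301]
contact_force: [-0.7, -2.7, -0.4]
tool_pos: [0.557, -0.0355, 0.0301]
contact_force: [-0.4, -2.4, -0.2]
```

```bash

python3 -m handwheel '[{"claw":1,"offset":[0,0.1,0],"roll":0}]'| grep -E "pos|contact"
```

```text
tool_pos: [0.5571, -0.0345, 0.0301]
contact_force: [0.0, -2.6, -0.6]
```

```bash

python3 -m handwheel '[{"claw":1,"offset":[0,0.1,0],"roll":0}]'| grep -E "pos|contact"
python3 -m handwheel '[{"claw":1,"offset":[0,0.1,0],"roll":0}]'| grep -E "pos|contact"
python3 -c "
from h import *
print(tcp());see()"
```

```text
tool_pos: [0.5571, -0.0338, 0.0301]
contact_force: [-0.5, -4.3, -1.6]
tool_pos: [0.5571, -0.0337, 0.0301]
contact_force: [-0.5, -7.4, -0.6]
(array([ 18.2, -73.2]), np.float64(30.1), array([-1.7983e+02, -1.0000e-02,  1.7993e+02]))
cream [array([22.7, 78.4]), array([66.5, 59.3]), np.float64(88.8)] [[-7.699999809265137, 45.79999923706055], [51.599998474121094, 44.599998474121094], [53.0, 111.0], [-6.300000190734863, 112.19999694824219]]
white [[48.79999923706055, -146.1999969482422], [53.099998474121094, -159.8000030517578], [61.400001525878906, -157.10000610351562], [57.099998474121094, -143.5]]
red [-52.175537  77.191246] [-49.457703  78.1038  ]
red far [-50.81662  77.64752] -0.7490944162535964
```

```bash

python3 -m handwheel '[{"claw":1,"offset":[0,0.1,0],"roll":0},{"claw":1,"offset":[0,0,0],"roll":0}]'| grep -E "pos|contact"
python3 -m handwheel '[{"claw":1,"offset":[0,-0.4,0],"roll":0},{"claw":1,"offset":[0,-3,0],"roll":0},{"claw":1,"offset":[0,-4,-4],"roll":0},{"claw":1,"offset":[0,-4,-4],"roll":0},{"claw":1,"offset":[5,-5,0],"roll":0},{"claw":1,"offset":[5,-2,0],"roll":0},{"claw":1,"offset":[0,0,0],"roll":0}]'| grep -E "pos|contact"
python3 -c "
from h import *
print(tcp());see()
d=grab('top'); cv2.imwrite('pics/t3.png',cv2.resize(d['img'][150:240,180:310,::-1],None,fx=6,fy=6,interpolation=cv2.INTER_CUBIC))"
```

```text
tool_pos: [0.5571, -0.0337, 0.0302]
contact_force: [-0.9, -8.8, -1.1]
tool_pos: [0.4466, -0.2017, 0.1099]
contact_force: [-0.2, -0.1, -0.3]
(array([ -79.6, -248.9]), np.float64(109.9), array([ 1.7983e+02, -1.2000e-01,  1.7976e+02]))
cream [array([21.9, 25.9]), array([171.8,  61. ]), np.float64(89.2)] [[-9.699999809265137, -59.5], [51.29999923706055, -60.400001525878906], [53.599998474121094, 111.4000015258789], [-7.400000095367432, 112.30000305175781]]
white [[52.79999923706055, -135.5], [60.099998474121094, -135.6999969482422], [60.79999923706055, -107.9000015258789], [53.400001525878906, -107.69999694824219]]
white [[52.599998474121094, -87.80000305175781], [57.5, -88.19999694824219], [59.900001525878906, -60.29999923706055], [55.0, -59.900001525878906]]
red [-93.48514   37.746857] [-28.99883  78.1038 ]
red far [-91.93464   63.250927] -6.238714624993831
```

View pics/t3.png

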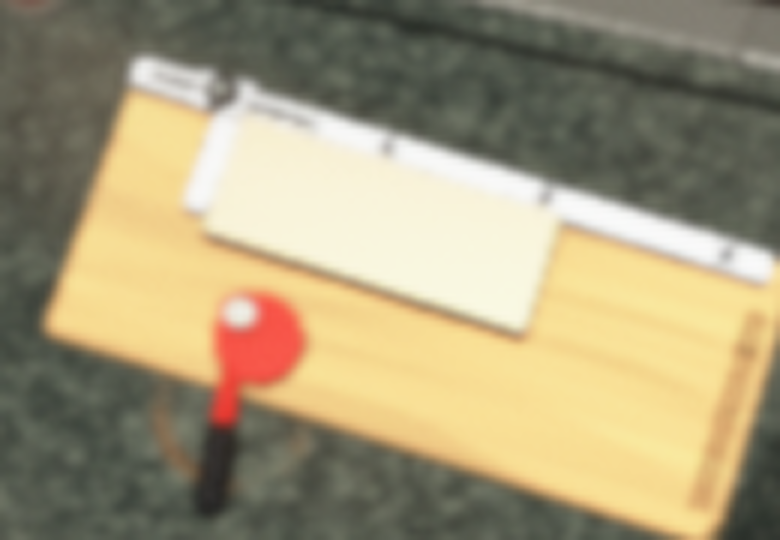

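Stone's left edge (205,235)–(240,115) sits against the stop, and its long edge lies along the fence. Next, the lever: disc at (260,338), grip end at (208,505).

```bash

python3 -m handwheel '[{"claw":1,"offset":[0.7,5.65,0],"roll":0},{"claw":1,"offset":[0.7,5.65,0],"roll":0},{"claw":1,"offset":[0.7,5.65,0],"roll":0},{"claw":1,"offset":[0.7,5.65,0],"roll":0},{"claw":1,"offset":[0.7,5.65,0],"roll":0},{"claw":1,"offset":[0.7,5.65,0],"roll":0},{"claw":1,"offset":[0,0,0],"roll":-10.2},{"claw":1,"offset":[0,0,0],"roll":0}]'| grep -E "time|pos|contact"
python3 -c "
from h import *
print(tcp())"
```

```text
time_s: 17.38
tool_pos: [0.4342, 0.1411, 0.1102]
contact_force: [0.2, -0.6, 0.9]
(array([-117.3,   92.1]), np.float64(110.2), array([ 1.7995e+02,  6.0000e-02, -1.6973e+02]))
```

```bash

python3 -m handwheel '[{"claw":1,"offset":[0.3,0,4],"roll":0},{"claw":1,"offset":[0,0,3],"roll":0},{"claw":1,"offset":[0,0,1],"roll":0},{"claw":1,"offset":[0,-0.6,0],"roll":0},{"claw":1,"offset":[0,-0.4,0],"roll":0},{"claw":1,"offset":[0,-0.3,0],"roll":0},{"claw":1,"offset":[0,0,0],"roll":0}]'| grep -E "time|pos|contact"
python3 -c "
from h import *
print(tcp())"
```

```text
time_s: 18.25
tool_pos: [0.4326, 0.1256, 0.0308]
contact_force: [-0.3, 0.1, 1.4]
(array([-117.8,   76.5]), np.float64(30.8), array([ 1.7999e+02,  9.0000e-02, -1.6988e+02]))
```

```bash

python3 -m handwheel '[{"claw":1,"offset":[0.12,-0.6,0],"roll":-4.5},{"claw":1,"offset":[0.2,-1.0,0],"roll":-7.5},{"claw":1,"offset":[0.2,-1.0,0],"roll":-7.5},{"claw":1,"offset":[0.2,-1.0,0],"roll":-7.5}]'| grep -E "time|pos|contact"
cat >> h.py <<'E'
def lev():
    p,z,r=tcp(); a=np.radians(r[2]+180); u=np.array([-np.cos(a),-np.sin(a)])*-1; 
    # tool x dir in board frame
    yaw=bot.sense()["ee_rot"][2]-A; X=np.array([np.cos(yaw),np.sin(yaw)]);Y=np.array([np.sin(yaw),-np.cos(yaw)])
    v=p-[-41,70]; print("phi",np.degrees(yaw)%360,"p",v@X,v@Y,"z",z); print("F tool xy",bot.sense()["contact_force"][:2]@np.array([[np.cos(yaw+A),np.sin(yaw+A)],[np.sin(yaw+A),-np.cos(yaw+A)]]).T)
E
python3 -c "
from h import *
lev()"
```

```text
time_s: 18.75
tool_pos: [0.4353, 0.0897, 0.0306]
contact_force: [0.5, 1.8, 1.6]
phi 217.42888984498654 p 74.4463989225583 20.207268184079503 z 30.6
F tool xy [-1.36980428  1.20996299]
```

```bash

python3 -m handwheel '[{"claw":1,"offset":[0.23,-1.2,0],"roll":-9},{"claw":1,"offset":[0.23,-1.2,0],"roll":-9},{"claw":1,"offset":[0.23,-1.2,0],"roll":-9},{"claw":1,"offset":[0.2,-1.0,0],"roll":-7.5}]'| grep -E "time|contact"
python3 -c "
from h import *
lev()"
python3 -m handwheel '[{"claw":1,"offset":[0.07,-0.4,0],"roll":-3},{"claw":1,"offset":[0.07,-0.4,0],"roll":-3}]'| grep -E "time|contact"
python3 -c "
from h import *
lev()"
```

```text
time_s: 19.25
contact_force: [-0.4, 1.5, 1.7]
phi 251.9082187045086 p 75.33164816476844 20.31065692634137 z 30.5
F tool xy [-1.22478905  0.96517334]
time_s: 19.5
contact_force: [-1.3, -0.6, 1.1]
phi 257.7465129732823 p 75.12386686453279 20.318824457137097 z 30.3
F tool xy [0.93118563 1.05534891]
```

```bash

python3 -m handwheel '[{"claw":1,"offset":[0.05,-0.27,0],"roll":-2},{"claw":1,"offset":[0.05,-0.27,0],"roll":-2},{"claw":1,"offset":[0.02,-0.13,0],"roll":-1}]'| grep -E "time|contact"
python3 -c "
from h import *
lev()"
python3 -m handwheel '[{"claw":1,"offset":[0.02,-0.13,0],"roll":-1},{"claw":1,"offset":[0.02,-0.13,0],"roll":-1}]'| grep -E "time|contact"
python3 -c "
from h import *
lev()"
```

```text
time_s: 19.88
contact_force: [-0.8, -0.7, 1.4]
phi 262.714013066062 p 74.52668274210257 19.909132564177494 z 30.1
F tool xy [0.80969348 0.69044664]
time_s: 20.12
contact_force: [-2.7, -1.0, 1.5]
phi 264.723533093123 p 74.28663962637921 20.35473343034649 z 30.0
F tool xy [1.41080326 2.47431773]
```

```bash

python3 -m handwheel '[{"claw":1,"offset":[0,-0.13,0],"roll":-1},{"claw":1,"offset":[0,-0.13,0],"roll":-1}]'| grep -E "time|contact"
python3 -c "
from h import *
lev()"
python3 -m handwheel '[{"claw":1,"offset":[0,-0.15,0],"roll":0},{"claw":1,"offset":[0,-0.15,0],"roll":0}]'| grep -E "time|contact"
python3 -c "
from h import *
lev()"
```

```text
time_s: 20.38
contact_force: [-2.3, -1.8, 1.6]
phi 266.7242406091472 p 73.67596042671225 20.223077293071153 z 30.0
F tool xy [2.09351537 2.02229024]
time_s: 20.62
contact_force: [-7.1, -2.4, 4.1]
phi 266.6524402644006 p 73.88978713665412 18.216458407164197 z 29.8
F tool xy [3.36491818 6.72940328]
```

```bash

python3 -m handwheel '[{"claw":1,"offset":[0,-0.15,0],"roll":0},{"claw":1,"offset":[0,-0.15,0],"roll":0},{"claw":1,"offset":[0,0,0],"roll":0}]'| grep -E "time|contact"
python3 -c "
from h import *
lev()"
python3 -m handwheel '[{"claw":1,"offset":[0,-0.15,0],"roll":0},{"claw":1,"offset":[0,-0.1,0],"roll":0},{"claw":1,"offset":[0,0,0],"roll":0}]'| grep -E "time|contact"
python3 -c "
from h import *
lev()"
```

```text
time_s: 21.0
contact_force: [-9.7, -2.2, 8.1]
phi 266.6521594315752 p 74.1134475671838 16.900795534716647 z 29.7
F tool xy [3.50901757 9.35290143]
time_s: 21.38
contact_force: [-12.9, -2.0, 10.9]
phi 266.65750556631093 p 74.16505659663606 16.10324128918669 z 29.5
F tool xy [ 3.72397133 12.51946769]
```

```bash

python3 -m handwheel '[{"claw":1,"offset":[0,-0.15,0],"roll":0},{"claw":1,"offset":[0,-0.1,0],"roll":0},{"claw":1,"offset":[0,0,0],"roll":0}]'| grep -E "time|contact"
python3 -c "
from h import *
lev()"
python3 -m handwheel '[{"claw":1,"offset":[0,0.8,0],"roll":0},{"claw":1,"offset":[0,3,0],"roll":0},{"claw":1,"offset":[0,3,-5],"roll":0},{"claw":1,"offset":[6,0,-4],"roll":0},{"claw":1,"offset":[6,0,0],"roll":0},{"claw":1,"offset":[6,0,0],"roll":0},{"claw":1,"offset":[5,0,0],"roll":0},{"claw":1,"offset":[0,0,0],"roll":0}]'| grep -E "time|pos|contact"
python3 -c "
from h import *
see()
d=grab('top'); cv2.imwrite('pics/t4.png',cv2.resize(d['img'][150:240,180:310,::-1],None,fx=6,fy=6,interpolation=cv2.INTER_CUBIC))"
```

```text
time_s: 21.75
contact_force: [-15.5, -1.8, 15.2]
phi 266.6640666910529 p 74.31050206275931 15.201621070814923 z 29.4
F tool xy [ 3.83075677 15.15247395]
time_s: 22.75
tool_pos: [0.3951, -0.1731, 0.1154]
contact_force: [0.9, 0.3, 0.4]
cream [array([23.4, 24.8]), array([174.5,  63. ]), np.float64(88.8)] [[-9.899999618530273, -61.79999923706055], [53.099998474121094, -63.099998474121094], [56.70000076293945, 111.30000305175781], [-6.300000190734863, 112.5999984741211]]
white [[51.599998474121094, -114.5], [56.70000076293945, -115.4000015258789], [60.0, -96.5999984741211], [54.79999923706055, -95.69999694824219]]
white [[52.29999923706055, -119.9000015258789], [53.20000076293945, -135.60000610351562], [59.5, -135.3000030517578], [58.70000076293945, -119.5]]
white [[52.5, -148.0], [55.0, -156.1999969482422], [60.599998474121094, -154.39999389648438], [58.0, -146.1999969482422]]
red [-51.648754  17.168848] [-9.972448 79.115974]
red far [-44.223396  19.8471  ] -4.863838602654964
```

View pics/t4.png

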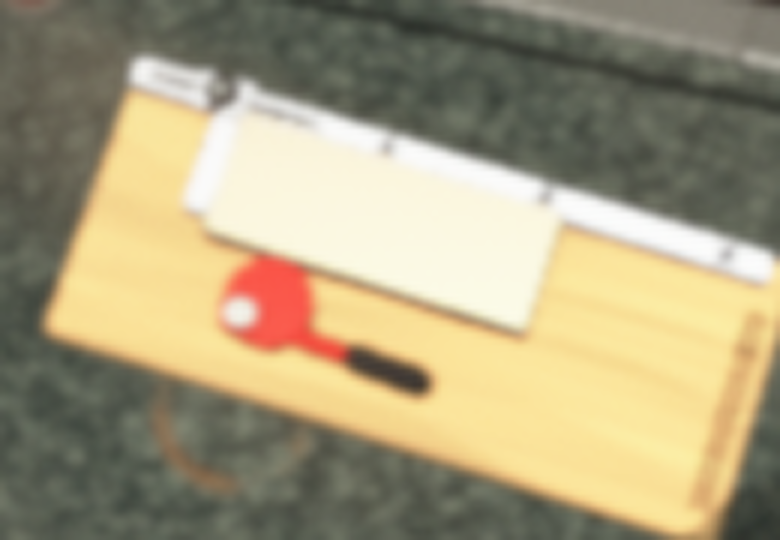

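The lever's grip now points right, at (390,370), with the disc touching the stone at (290,265). The stone's corners (205,235) and (525,333) haven't moved, and the gripper is clear.

```bash
python3 -c "
from h import *
print(bot.job_done())"
```

```text
the job is handed in; nothing more can be done
None
```

The job is handed in, at about 23 s of the 61 s allowed: the whetstone looks flush along the fence and touches the stop, which I pressed with about 9 N at most. The cam lever is wedged on the stone at about 1.4 rad after a 15 N push at the grip, and I touched nothing else; the judge returned no verdict.

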